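# Lock a fresh filter cartridge into its bayonet port

### The job

Take the fresh filter cartridge (blue head) from the yellow tray and fit it in the filter port: set its lugs into the slots at the red marks, push it in against the spring until it is just fully down, without forcing it, twist it clockwise (seen from above) about a quarter turn until its bar points at the blue dots, and let go, so that it springs up and stays latched. Leave the spent cartridge (rust-brown head), the jar and the beaker where they are.

Things in the scene. Friction and masses are not known exactly. Their poses are not given: they have to be found in the camera images.
- fresh: Fresh filter cartridge, about 0.2 kg, 80 mm tall, upright on the yellow tray's floor. Origin: centre of its foot, z up its axis. White stem 34 mm in diameter (z 0 to 46 mm, 3 mm chamfer at the foot) with two steel lugs, blue disc 60 mm in diameter (z 46 to 52), blue bar grip on top (z 52 to 80). Turned half round it is the same.
- fresh_bar (a point): Middle of the fresh cartridge's bar grip, 66 mm above its foot. The bar is 46 mm long (x, white line on top), 20 mm wide (y: grip it across this width) and 28 mm tall.
- fresh_lug (a point): Middle of the outer part of one of the two steel bayonet lugs, 24 mm from the axis. The lugs point along the cartridge's +x and -x (as the bar does), reach 28 mm from the axis, are 8 mm wide and 6 mm tall (4 to 10 mm above the foot).
- spent: The spent cartridge, same shape with a rust-brown head, standing on the same tray about 136 mm from the fresh one. Leave it there.
- tray: Fixed yellow open tray, 115 (x) by 260 (y) by 16 mm, walls and floor 4 mm thick. Origin: centre of its underside. The two cartridges stand about 68 mm either side of its centre along y, in either order.
- port: Filter port fixed to the bench: grey upright tube, 84 mm outside and 62 mm inside diameter, on a 110 x 110 x 12 mm foot plate. Origin: centre of the underside; rim 70 mm above it. Inside is a steel bayonet ring, bore 40 mm. Its top face lies 4 to 22 mm below the rim, set differently each time and not measured: it must be felt.
- port_mouth (a point): Centre of the mouth at rim height, z up. Foot depths below the ring's (unmeasured) top face: at 8 mm it meets the spring plunger (3 N, then 1 N per mm); from 18 mm (13 N) on the lugs are under the ring and it can turn; at 20.5 mm (15.5 N) it is fully down on a hard stop, where the force then climbs steeply. 35 N damages the port.
- slot_mark (a point): One of two red marks on the rim, on the port's +x and -x. Below them the ring has its two slots, 12 mm wide, along the port's x. The lugs go down through these.
- latch_mark (a point): One of two blue dots on the rim, 84 degrees clockwise (from above) from the red marks, over the latch pockets. Under the ring the lugs turn only clockwise from the slots, to a hard stop at 95 degrees; they latch between 78 and 95: the spring lifts the cartridge 3 mm, foot 15 mm below the ring face. Turned less, it does not latch.
- jar: Loose amber jar, 48 mm in diameter, 85 mm tall; origin: centre of its underside. Leave it there.
- beaker: Loose empty glass cup, 66 mm in diameter at the rim, 75 mm tall; origin: centre of its underside. Leave it there.
Mind the look-alikes: they are no part of the job. Leave any green look-alike of the fresh alone. Several things look just like the port: the one meant starts farthest to the robot's left.

How it is judged:
On the way:
1. the fresh cartridge's lugs are in the port's slots (upright, on the axis, lugs along the slots) (horizontal distance between fresh and port_mouth below 0.005 m and z of fresh in the frame of port_mouth below -0.01 m and angle between the x axis of fresh and the x axis of port, either way round below 0.3 rad and angle between fresh's own z axis and vertical below 0.15 rad), for 0.05 s.
At the end, for the whole second after the job is handed in: The fresh cartridge is latched in the port: on the port's axis within 5 mm, its foot more than 17 mm below the rim, the port's spring pressing it up against the ring (over 7 N between them), its lugs turned at least 76 degrees from the slots, upright within 0.08 rad, at rest and let go (horizontal distance between fresh and port_mouth below 0.005 m and z of fresh in the frame of port_mouth below -0.017 m and contact force between fresh and port above 7 N and angle between the x axis of fresh and the x axis of port, either way round above 1.32 rad and angle between fresh's own z axis and vertical below 0.08 rad and linear speed of fresh below 0.01 m/s and angular speed of fresh below 0.1 rad/s and contact force between the fingers and fresh below 0.05 N); the robot touches nothing.
It fails at once if the cartridge or the gripper presses on the port with more than 35 N (contact force between any of fresh, the fingers and port above 35 N).
It fails at once if the spent cartridge is moved more than 20 mm (distance of spent from where it was at the start of the episode above 0.02 m).
It fails at once if the jar is moved more than 20 mm (distance of jar from where it was at the start of the episode above 0.02 m).
It fails at once if the beaker is moved more than 20 mm (distance of beaker from where it was at the start of the episode above 0.02 m).
It also fails if it takes over 54 s, if anything falls off the work surface, if the arm or the gripper's body presses on something with over 40 N, if the wrist force passes 120 N, or if a joint passes its speed limit or range.

### The arm

A 6-joint arm with a two-finger parallel gripper is mounted at the origin on the work surface. World frame = base frame: x ahead of the robot, y to its left, z up, the work surface at z = 0. Lengths are in m, angles in rad, forces in N, time in s.
With the tool pointing down it reaches from about 0.35 to 0.775 m from the base axis. Payload 7.3 kg.
Tool frame: the origin (TCP) lies on the centre line of the jaws, within the pads' length; the fingertips stand 11 mm ahead of it and the grasp point (between the pads) lies 8 mm behind it; z points along the fingers, y is the direction in which the jaws open and shut (so a half turn about z gives the same grasp; the last joint's range is limited). The gripper opens to 92 mm and grips with 3 to 60 N. Pads are 19 mm wide; open, the fingers measure 130 mm over their backs; the gripper's body (75 mm by 190 mm) begins 47 mm behind the grasp point.
Start: joints at [1.132, 0.342, 1.524, -0, 1.275, -0.146], TCP at [0.152, 0.503, 0.238] pointing down, gripper open.
Joint ranges: [-2.53, 2.53], [-0.77, 2.02], [0.04, 2.7], [-1, 4.14], [0.28, 2.66], [-3.11, 3.11]. Speed limits (rad/s): [2.57, 2.57, 3.14, 3.14, 3.14, 3.14].

### API

Orientations are given as [roll, pitch, yaw] about the fixed x, y, z axes, in that order (R = Rz(yaw) Ry(pitch) Rx(roll)).
In Python, from cell import robot gives the robot as it stands.
- The arm moves only by the tool jog_arm, never from a script. Its argument "deltas" is one flat list of numbers, 6 for each row, row after row: the shift along the world's x, y, z in units of 0.1 m (1.0 is 0.1 m), then the turn, a rotation vector about the world's x, y, z in units of 90 degrees (1.0 is 90 degrees). A call has 1 to 5 rows; each row is the pose to reach, as a shift and turn from the pose commanded when the call began; what a row does not reach only later rows make up. A row lasts 1/12 s, in which the tool goes at most 41.7 mm and 7.16 degrees, less where a joint would pass 70% of its speed; a pose out of reach is approached as far as the arm can. A call with a number of a shift or a turn outside -1 to 1 is refused whole. A call with a gripper value outside its range is refused whole. "claw" is the opening, from 0 (shut) to 1 (fully open), set as the call begins (left out, the last holds). The fingers move at their own pace and stop on an object; "newtons" is the grip in N (left out, the last holds). Time passes only in rows, so rows that repeat a pose let the fingers close. It gives the time, the measured TCP pose, the force and the opening at its end, in the units of the state.
- robot.observe(): the state, without advancing time (a new reading comes with each control period).
- robot.read_camera(name): name is "scene" or "side" or "wrist"; returns the picture (480x640x3 uint8, red, green, blue); there is no depth.
- robot.camera_params(name): a dict with "fx", "fy", "cx", "cy" (pixels), "R" (3x3) and "t" (3): a world point X has camera coordinates R X + t. Camera axes: x right, y down, z forward; pixel columns grow to the right and rows downward; lengths in m; the calibration is good to about 2 mm. The wrist camera is an equidistant fisheye: a pixel r from the principal point sees the ray r / f radians off the axis. A picture is of the moment at which its call begins: read the wrist's pose just before it. camera_params takes no time and is no camera call; for the wrist camera it gives the pose at the moment of the call.
- robot.hand_in(): hands the job in, once; it reports no verdict.
The state is a dict: "time": time; "qpos": joint angles; "qvel": joint speeds; "joint_efforts": joint torques, N m; "tool_pos": TCP position; "tool_rot": TCP orientation; "contact_force": force on the tool from outside, world axes, zero at the start; "torque": the same for the moment, N m; "opening": finger opening in m.
Only numpy, scipy, OpenCV 4.12 (cv2) and the standard library are available. Lean on these libraries where they do the work, as an engineer would, in place of code of your own. Each camera call takes 0.05 s, during which the arm holds its last target. There are 200 camera calls.

## Working session

There is one attempt and no reset: what is moved stays moved. The work goes in short steps, Python scripts to look and compute and a tool call to move; the robot and the scene stay as the last step left them, time stands still between calls to the robot, and variables do not carry over. Pictures are saved under pics/ and viewed, about 8 in all and at most 12, crops included, and the job is handed in when it is done.

Besides the shell and the picture viewer there is one more tool, called after "Call:" as name(argument=value, ...) on one line, values as JSON. jog_arm: Moves the arm, as the interface text tells. Its arguments: {"type":"object","properties":{"deltas":{"type":"array","items":{"type":"number"}},"claw":{"type":"number"},"newtons":{"type":"number"}},"required":["deltas"]}

```bash
mkdir -p pics; cat > h.py <<'E'
import numpy as np, cv2
from cell import robot
def grab(n,f):
    p=robot.camera_params(n); im=robot.read_camera(n); cv2.imwrite('pics/'+f+'.png',im[:,:,::-1]); return p,im
def ray(p,u,v,fish=False):
    a=np.array([(u-p['cx'])/p['fx'],(v-p['cy'])/p['fy']])
    if fish:
        r=np.hypot(*a); d=np.array([*(a/r*np.sin(r) if r>1e-9 else a),np.cos(r)])
    else: d=np.array([*a,1.])
    R=np.array(p['R']); return -R.T@np.array(p['t']), R.T@d
def onz(p,u,v,z,fish=False):
    o,d=ray(p,u,v,fish); return o+d*(z-o[2])/d[2]
def proj(p,X,fish=False):
    c=np.array(p['R'])@X+p['t']
    if fish:
        r=np.hypot(c[0],c[1]);th=np.arctan2(r,c[2]);return p['cx']+p['fx']*th*c[0]/r,p['cy']+p['fy']*th*c[1]/r
    return p['cx']+p['fx']*c[0]/c[2],p['cy']+p['fy']*c[1]/c[2]
E
python3 - <<'E'
from h import *
import pickle
P={}
for n in ['scene','side','wrist']:
    p,im=grab(n,n+'0'); P[n]=p
    print(n,{k:np.round(v,3).tolist() for k,v in p.items()})
pickle.dump(P,open('P0.pkl','wb'))
print(robot.observe())
E
```

```text
scene {'fx': 573.387, 'fy': 573.387, 'cx': 316.538, 'cy': 246.745, 'R': [[0.802, 0.597, 0.014], [0.518, -0.685, -0.512], [-0.296, 0.418, -0.859]], 't': [-0.466, -0.276, 1.418]}
side {'fx': 599.263, 'fy': 599.263, 'cx': 314.765, 'cy': 235.848, 'R': [[0.837, -0.547, 0.003], [-0.288, -0.446, -0.847], [0.465, 0.709, -0.531]], 't': [-0.487, 0.227, 0.857]}
wrist {'fx': 371.648, 'fy': 371.648, 'cx': 317.164, 'cy': 238.425, 'R': [[0.289, 0.957, -0.002], [0.925, -0.278, 0.26], [0.248, -0.077, -0.966]], 't': [-0.524, -0.033, 0.389]}
{'time': 0.15, 'qpos': array([ 1.13199235e+00,  3.42553145e-01,  1.52475662e+00,  1.64582321e-05,
        1.27537936e+00, -1.46022181e-01]), 'qvel': array([ 0.00029489, -0.00355202, -0.00469723,  0.00012841, -0.00059007,
       -0.00195633]), 'joint_efforts': array([ 7.84810309e-04, -4.31476557e+01, -2.44350940e+01,  7.18335109e-02,
        5.38868853e-02, -1.16350707e-04]), 'tool_pos': array([0.15139413, 0.50241827, 0.23722385]), 'tool_rot': array([-3.14051014e+00, -1.75112861e-04,  2.84880596e+00]), 'contact_force': array([ 0.33461595,  1.2461118 , -0.00853476]), 'torque': array([ 0.01973596, -0.00060406, -0.07004067]), 'opening': 0.09158494213987628}
```

View pics/scene0.png

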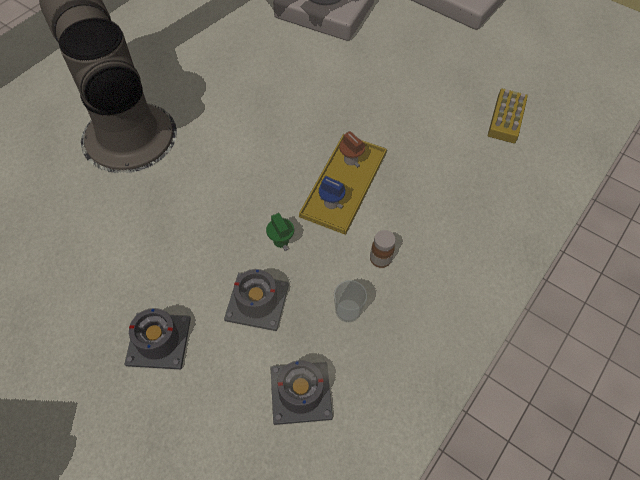

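View pics/side0.png

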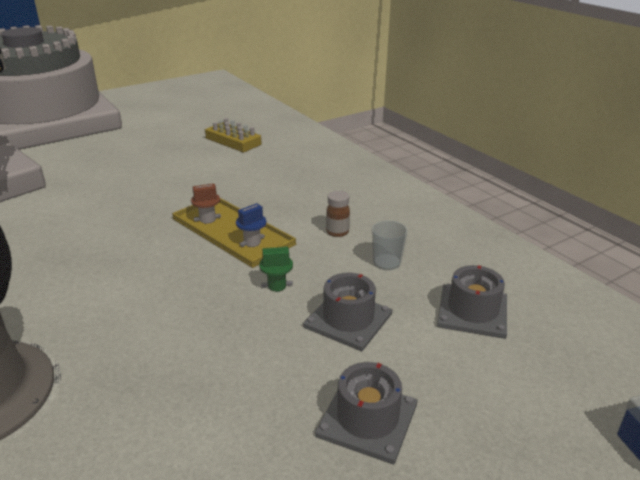

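The scene view shows the fresh blue head at about (332,188), the spent one at (352,145) and a green look-alike at (280,230). The three port-like bodies have rims near (152,330), (256,290) and (301,384). In the side view the blue head is at (251,216).

```bash
cat > m.py <<'E'
from h import *
import pickle
P=pickle.load(open('P0.pkl','rb'))
for n in ['scene','side']:
    im=cv2.imread(f'pics/{n}0.png'); hsv=cv2.cvtColor(im,cv2.COLOR_BGR2HSV); p=P[n]
    H,S,V=cv2.split(hsv)
    for nm,m in [('red',((H<6)|(H>174))&(S>170)&(V>80)),('blue',(abs(H.astype(int)-115)<12)&(S>110)&(V>50)),('orange',(abs(H.astype(int)-18)<6)&(S>140)),]:
        k,l,st,c=cv2.connectedComponentsWithStats(m.astype(np.uint8))
        for i in range(1,k):
            if st[i,4]>=3 and st[i,4]<800: print(n,nm,st[i,4],np.round(c[i]),np.round(onz(p,*c[i],0.07),3)[:2])
for n,l in [('scene',[(152,330),(256,290),(301,384)]),('side',[(369,385),(349,289),(476,283)])]:
    for q in l: print(n,q,np.round(onz(P[n],*q,0.07),3)[:2])
E
python3 m.py
```

```text
scene red 7 [236. 284.] [ 0.511 -0.175]
scene red 4 [273. 290.] [ 0.578 -0.143]
scene red 9 [131. 327.] [ 0.413 -0.363]
scene red 10 [170. 329.] [ 0.474 -0.322]
scene blue 106 [332. 183.] [0.517 0.14 ]
scene blue 188 [329. 195.] [0.532 0.111]
scene blue 6 [257. 270.] [ 0.525 -0.127]
scene blue 4 [252. 304.] [ 0.563 -0.19 ]
scene blue 7 [152. 310.] [ 0.42  -0.315]
scene blue 7 [148. 346.] [ 0.466 -0.372]
scene blue 4 [296. 362.] [ 0.705 -0.232]
scene blue 8 [304. 402.] [ 0.76 -0.28]
scene orange 707 [507. 119.] [0.737 0.547]
scene orange 3 [341. 138.] [0.458 0.26 ]
scene orange 3 [331. 157.] [0.471 0.2  ]
scene orange 7 [309. 197.] [0.498 0.08 ]
scene orange 66 [255. 293.] [ 0.554 -0.167]
scene orange 176 [153. 332.] [ 0.454 -0.347]
scene orange 85 [301. 389.] [ 0.742 -0.266]
side red 4 [360. 403.] [ 0.412 -0.363]
side blue 446 [252. 219.] [0.514 0.116]
side blue 3 [342. 377.] [ 0.419 -0.315]
side blue 4 [398. 390.] [ 0.467 -0.371]
side blue 4 [628. 421.] [ 0.669 -0.564]
side blue 233 [634. 437.] [ 0.653 -0.583]
side blue 6 [624. 424.] [ 0.661 -0.564]
side blue 5 [620. 434.] [ 0.644 -0.571]
side blue 28 [626. 439.] [ 0.643 -0.579]
side orange 397 [235. 140.] [0.66  0.477]
side orange 3 [221. 142.] [0.625 0.484]
side orange 5 [191. 209.] [0.432 0.214]
side orange 3 [236. 255.] [0.433 0.021]
scene (152, 330) [ 0.449 -0.345]
scene (256, 290) [ 0.551 -0.162]
scene (301, 384) [ 0.737 -0.258]
side (369, 385) [ 0.441 -0.345]
side (349, 289) [ 0.54  -0.163]
side (476, 283) [ 0.722 -0.262]
```

View pics/wrist0.png

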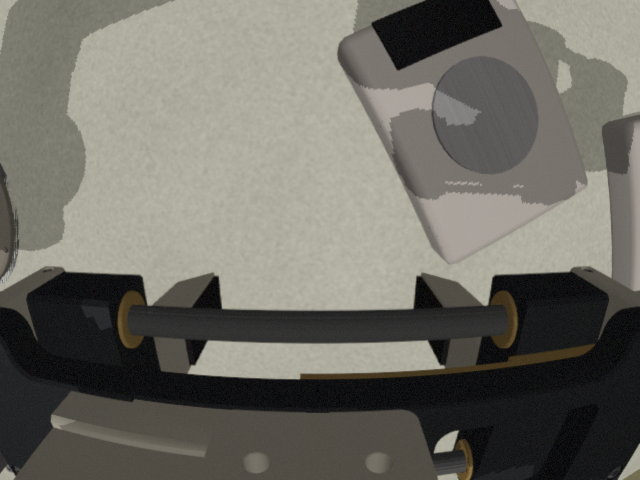

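The meant port is the one at about (0.544, -0.159), which has the largest y of the three. Its slot axis is about 25° and its latch axis about -59°, matching the given 84° spacing. The fresh cartridge is near (0.52, 0.12), so I'll move above it.

Call:
jog_arm(deltas=[1,-1,0,0,0,0,1,-1,0,0,0,0,1,-1,0,0,0,0,1,-1,0,0,0,0])

```text
time: 0.48
tool_pos: [0.2537, 0.3997, 0.2375]
tool_rot: [-3.14, 0.001, 2.847]
contact_force: [-0.2, 0.5, -0.8]
opening: 0.0919
```

Call:
jog_arm(deltas=[1,-1,0,0,0,0,1,-1,0,0,0,0,1,-1,0,0,0,0,1,-1,0,0,0,0])

```text
time: 0.82
tool_pos: [0.3542, 0.2996, 0.2376]
tool_rot: [-3.141, 0.001, 2.846]
contact_force: [0.8, -0.3, -0.2]
opening: 0.0918
```

Call:
jog_arm(deltas=[1,-1,0,0,0,0,1,-1,0,0,0,0,1,-1,0,0,0,0,1,-1,0,0,0,0])

```text
time: 1.15
tool_pos: [0.4545, 0.1992, 0.2375]
tool_rot: [-3.141, 0.001, 2.846]
contact_force: [0.5, 0.2, 0.2]
opening: 0.0918
```

Call:
jog_arm(deltas=[1,-1,0,0,0,0,1,-1,0,0,0,0,1,-1,0,0,0,0,1,-1,0,0,0,0,1,-1,0,0,0,0])

```text
time: 1.57
tool_pos: [0.5537, 0.0994, 0.2368]
tool_rot: [-3.141, 0.0, 2.845]
contact_force: [-0.6, -1.0, 0.4]
opening: 0.0919
```

```bash
cat > f.py <<'E'
from h import *
import sys,pickle
p,im=grab('wrist',sys.argv[1]); pickle.dump(p,open(sys.argv[1]+'.pkl','wb'))
o=robot.observe(); print(o['time'],np.round(o['tool_pos'],4),np.round(o['tool_rot'],4),np.round(o['contact_force'],2),np.round(o['qpos'],2))
H,S,V=[c.astype(int) for c in cv2.split(cv2.cvtColor(im,cv2.COLOR_RGB2HSV))]
m=((abs(H-115)<12)&(S>110)&(V>40)).astype(np.uint8)
k,l,st,c=cv2.connectedComponentsWithStats(m)
for i in range(1,k):
    if st[i,4]>15: print('blue',st[i],np.round(c[i]),np.round(onz(p,*c[i],0.08,True),4))
E
python3 f.py w1
```

```text
1.6167 [0.5521 0.1012 0.2368] [-3.1413e+00 -1.4000e-03  2.8457e+00] [-1.23  0.55  0.52] [ 0.04  0.41  1.42  0.    1.31 -1.23]
blue [ 312  139   66   65 3105] [344. 171.] [0.5174 0.1329 0.08  ]
blue [ 94 259   4   5  16] [ 95. 261.] [ 0.5237 -0.1197  0.08  ]
```

View pics/w1.png

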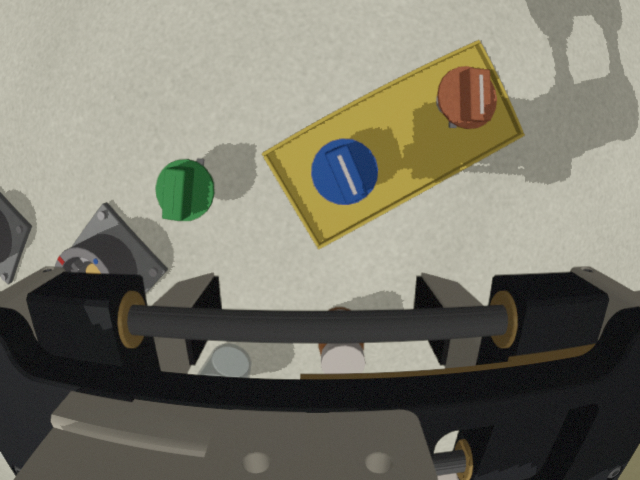

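The wrist picture shows the blue head at (344,171), its white line running from about (341,155) to (354,193). The spent head is at (468,97), and the jar is near (342,355), outside the jaws.

```bash
cat > g.py <<'E'
from h import *
import pickle,sys
n=sys.argv[1]; x0,x1,y0,y1=map(int,sys.argv[2:6])
p=pickle.load(open(n+'.pkl','rb')); im=cv2.imread('pics/'+n+'.png')
H,S,V=[c.astype(int) for c in cv2.split(cv2.cvtColor(im,cv2.COLOR_BGR2HSV))]
m=((S<70)&(V>140)).astype(np.uint8); w=np.zeros_like(m); w[y0:y1,x0:x1]=1; m*=w
ys,xs=np.nonzero(m); Q=np.array([onz(p,x,y,0.084,True)[:2] for x,y in zip(xs,ys)])
mid=(Q.min(0)+Q.max(0))/2; U,s,Vt=np.linalg.svd(Q-Q.mean(0)); t=(Q-Q.mean(0))@Vt[0]
print('line n',len(Q),'centre',Q.mean(0)+Vt[0]*(t.max()+t.min())/2,'len',np.ptp(t),'angle',np.degrees(np.arctan2(Vt[0,1],Vt[0,0]))%180)
m=((abs(H-115)<12)&(S>110)&(V>40)); ys,xs=np.nonzero(m&(w>0))
h=cv2.convexHull(np.c_[xs,ys].astype(np.float32))[:,0]
(c,r)=cv2.minEnclosingCircle(np.array([onz(p,x,y,0.056,True)[:2] for x,y in h],np.float32)); print('disc',c,r)
E
python3 g.py w1 325 365 145 200; python3 - <<'E'
from h import *
import pickle
p=pickle.load(open('w1.pkl','rb'))
print('jar top',onz(p,342,357,.085,True),'beaker bottom',onz(p,231,361,0.0,True))
E
```

```text
line n 189 centre [0.52054853 0.13420703] len 0.03430348645112373 angle 6.780413029074138
disc (0.5206890106201172, 0.13431742787361145) 0.028910264372825623
jar top [0.68199766 0.08426337 0.085     ] beaker bottom [ 0.70595537 -0.06011886  0.        ]
```

Call:
jog_arm(deltas=[-0.315,0.312,-0.3,0,0,0.265,-0.315,0.312,-0.6,0,0,0.265,-0.315,0.312,-0.9,0,0,0.265,-0.315,0.312,-0.9,0,0,0.265,-0.315,0.312,-0.9,0,0,0.265], claw=1)

```text
time: 2.03
tool_pos: [0.5176, 0.1352, 0.1461]
tool_rot: [3.141, -0.005, -3.015]
contact_force: [0.8, 0.2, -0.0]
opening: 0.0916
```

```bash
python3 f.py w2
```

```text
2.0833 [0.5189 0.135  0.1475] [ 3.1412e+00 -1.4000e-03 -3.0178e+00] [0.22 0.23 0.97] [ 0.11  0.45  1.62  0.    1.07 -1.58]
blue [ 273  207   87   92 5636] [316. 250.] [0.5124 0.1333 0.08  ]
```

View pics/w2.png

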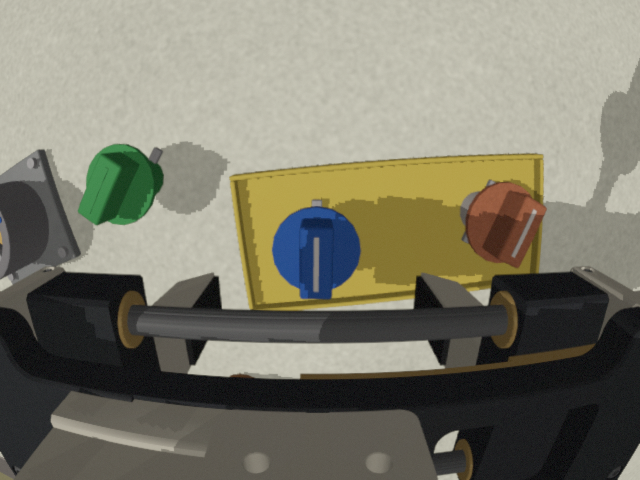

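The bar now points straight down the image and is centred between the jaws, with its line at about (317,265).

```bash
python3 g.py w2 300 334 200 298
```

```text
line n 39 centre [0.48376654 0.12973664] len 0.004615246074835131 angle 94.72635005064858
disc (0.5228142142295837, 0.13386280834674835) 0.03243584930896759
```

```bash
sed -i 's/V>140/V>110/;s/S<70/S<90/' g.py; python3 g.py w2 308 326 228 298
```

```text
line n 298 centre [0.52056731 0.13425291] len 0.033309916946544324 angle 6.654262503909111
disc (0.5289074182510376, 0.13589432835578918) 0.02528354711830616
```

Call:
jog_arm(deltas=[0,0,-0.3,0,0,0,0,0,-0.6,0,0,0,0,0,-0.78,0,0,0,0,0,-0.78,0,0,0,0,0,-0.78,0,0,0])

```text
time: 2.5
tool_pos: [0.5201, 0.1343, 0.0704]
tool_rot: [3.141, 0.0, -3.019]
contact_force: [0.8, -0.0, 0.6]
opening: 0.0916
```

Call:
jog_arm(deltas=[0,0,0,0,0,0,0,0,0,0,0,0,0,0,0,0,0,0,0,0,0,0,0,0,0,0,0,0,0,0], claw=0, newtons=40)

```text
time: 2.92
tool_pos: [0.5204, 0.1339, 0.0705]
tool_rot: [3.142, 0.001, -3.018]
contact_force: [-0.0, 0.1, -0.4]
opening: 0.0633
```

Call:
jog_arm(deltas=[0,0,0,0,0,0,0,0,0,0,0,0,0,0,0,0,0,0,0,0,0,0,0,0,0,0,0,0,0,0])

```text
time: 3.33
tool_pos: [0.52, 0.1339, 0.0697]
tool_rot: [3.141, -0.0, -3.018]
contact_force: [-0.5, -0.6, -0.7]
opening: 0.0298
```

Call:
jog_arm(deltas=[0,0,0,0,0,0,0,0,0,0,0,0,0,0,0,0,0,0,0,0,0,0,0,0,0,0,0,0,0,0])

```text
time: 3.75
tool_pos: [0.5199, 0.1339, 0.0696]
tool_rot: [3.141, -0.0, -3.018]
contact_force: [-0.5, 0.8, -0.9]
opening: 0.0196
```

Call:
jog_arm(deltas=[0,0,0.2,0,0,0,0,0,0.5,0,0,0,0,0,0.8,0,0,0,0,0,1,0,0,0,0,0,1,0,0,0])

```text
time: 4.17
tool_pos: [0.5222, 0.1341, 0.174]
tool_rot: [-3.142, 0.008, -3.018]
contact_force: [1.3, 0.2, -2.1]
opening: 0.0197
```

Call:
jog_arm(deltas=[0.32,-0.3,0.2,0,0,0.07,0.32,-0.6,0.2,0,0,0.14,0.32,-0.9,0.2,0,0,0.2,0.32,-0.9,0.2,0,0,0.2])

```text
time: 4.5
tool_pos: [0.5519, 0.0391, 0.1883]
tool_rot: [-3.14, -0.003, -2.702]
contact_force: [0.8, 0.1, -2.5]
opening: 0.0201
```

Call:
jog_arm(deltas=[0.32,-0.3,0,0,0,0,0.32,-0.6,0,0,0,0,0.32,-0.9,0,0,0,0,0.32,-0.9,0,0,0,0])

```text
time: 4.83
tool_pos: [0.5836, -0.0508, 0.1876]
tool_rot: [-3.141, -0.003, -2.709]
contact_force: [-0.5, -0.2, -2.0]
opening: 0.0195
```

Call:
jog_arm(deltas=[0.32,-0.3,0,0,0,0,0.32,-0.6,0,0,0,0,0.32,-0.8,0,0,0,0,0.32,-0.8,0,0,0,0,0.32,-0.8,0,0,0,0])

```text
time: 5.25
tool_pos: [0.6153, -0.1264, 0.1879]
tool_rot: [3.139, -0.002, -2.707]
contact_force: [0.9, 0.6, -2.0]
opening: 0.0196
```

```bash
python3 f.py w3
```

```text
5.3 [ 0.6154 -0.1253  0.1883] [ 3.1392e+00 -1.5000e-03 -2.7050e+00] [-0.2   0.64 -2.55] [-0.32  0.57  1.29  0.    1.28 -2.33]
blue [366 120   8   8  46] [370. 123.] [ 0.5259 -0.129   0.08  ]
blue [264 131   7   8  43] [267. 134.] [ 0.5623 -0.189   0.08  ]
blue [ 258  230  120   81 5564] [317. 267.] [ 0.6334 -0.1182  0.08  ]
blue [152 278   6   7  31] [154. 281.] [ 0.6996 -0.2286  0.08  ]
blue [294 344  47  22 856] [317. 355.] [ 0.7018 -0.0866  0.08  ]
```

View pics/w3.png

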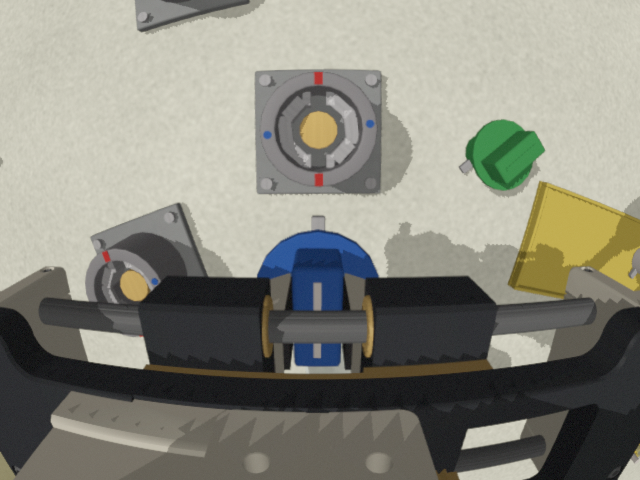

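The held cartridge's bar is centred at x=317. The port's red marks are at (319,78) and (319,180) and its blue dots at (370,123) and (267,134). I'll measure the port and the cartridge disc from this same view.

```bash
cat > q.py <<'E'
from h import *
import pickle
from scipy.optimize import least_squares
p=pickle.load(open('w3.pkl','rb')); im=cv2.imread('pics/w3.png')
H,S,V=[c.astype(int) for c in cv2.split(cv2.cvtColor(im,cv2.COLOR_BGR2HSV))]
def cents(m,box):
    w=np.zeros(m.shape,np.uint8); x0,x1,y0,y1=box; w[y0:y1,x0:x1]=m[y0:y1,x0:x1]
    k,l,st,c=cv2.connectedComponentsWithStats(w); return [c[i] for i in range(1,k) if st[i,4]>15]
box=(255,382,68,195)
for nm,m in [('red',((H<8)|(H>172))&(S>130)),('blue',(abs(H-115)<12)&(S>110))]:
    c=cents(m,box); print(nm,np.round(c,1)); a,b=[onz(p,*x,0.07,True)[:2] for x in c]
    print(' mid',(a+b)/2,'half',np.linalg.norm(a-b)/2,'ang',np.degrees(np.arctan2(*(b-a)[::-1]))%180)
m=((abs(H-115)<12)&(S>110)&(V>40)); pts=[]
for x in range(262,374,2):
    ys=np.nonzero(m[200:300,x])[0]
    if len(ys): pts.append((x,200+ys[0]))
for zz in (0.1743,0.1683):
    Q=np.array([onz(p,x,y,zz,True)[:2] for x,y in pts])
    r=least_squares(lambda a:np.hypot(*(Q-a).T)-0.03,[.616,-.126]); print('disc',zz,r.x,r.fun.std(),len(Q))
l=onz(p,318,226,0.13,True); print('lug',l)
ys,xs=np.nonzero((S[283:305,308:328]<90)&(V[283:305,308:328]>110)); xs+=308
print('line x',xs.mean()); 
E
python3 q.py
```

```text
red [[318.   77.5]
 [318.5 179.5]]
 mid [ 0.5438001  -0.15907449] half 0.03654397940440904 ang 25.21779225193345
blue [[369.6 123.3]
 [267.  134.4]]
 mid [ 0.54372149 -0.15908695] half 0.036442586921368314 ang 121.26666121935844
disc 0.1743 [ 0.61583122 -0.12666176] 0.00033751136782598373 56
disc 0.1683 [ 0.6170297  -0.12609898] 0.00020212369527040762 56
lug [ 0.59539541 -0.13556117  0.13      ]
line x 317.0
```

The port is at (0.5438, -0.1591) with its slots at 25.2°, and the cartridge axis is within 1 mm of the TCP. I'll move over the port and go down gently, watching the force.

Call:
jog_arm(deltas=[-0.35,-0.16,0,0,0,0,-0.73,-0.331,0,0,0,0,-0.73,-0.331,-0.2,0,0,0,-0.73,-0.331,-0.46,0,0,0,-0.73,-0.331,-0.46,0,0,0], newtons=60)

```text
time: 5.72
tool_pos: [0.54, -0.1568, 0.1397]
tool_rot: [3.135, -0.005, -2.704]
contact_force: [-1.4, 0.4, -2.6]
opening: 0.0196
```

Call:
jog_arm(deltas=[0,0,0,0,0,0,0,0,0,0,0,0])

```text
time: 5.88
tool_pos: [0.5438, -0.1584, 0.1447]
tool_rot: [-3.141, 0.001, -2.703]
contact_force: [1.0, 0.2, -1.7]
opening: 0.0194
```

```bash
python3 f.py w4
```

```text
5.9333 [ 0.5441 -0.1587  0.145 ] [-3.1402e+00  1.5000e-03 -2.7028e+00] [ 0.32  0.79 -1.38] [-0.42  0.5   1.54  0.    1.1  -2.43]
blue [81 22  7  8 37] [84. 25.] [ 0.4668 -0.363   0.08  ]
blue [ 256  230  123   81 5700] [317. 266.] [ 0.5484 -0.1572  0.08  ]
blue [371 243   9   9  61] [375. 247.] [ 0.5228 -0.1307  0.08  ]
blue [294 344  46  22 853] [317. 355.] [ 0.6051 -0.1303  0.08  ]
```

View pics/w4.png

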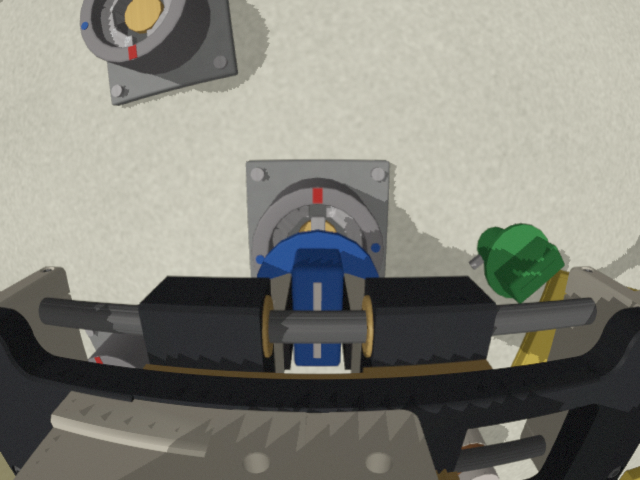

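The lug lies directly under the red mark at (318,195), so it is aligned and I'll descend.

Call:
jog_arm(deltas=[0,0,-0.04,0,0,0,0,0,-0.08,0,0,0,0,0,-0.1,0,0,0,0,0,-0.1,0,0,0])

```text
time: 6.27
tool_pos: [0.5428, -0.159, 0.1332]
tool_rot: [3.141, -0.001, -2.704]
contact_force: [0.3, -0.7, -2.4]
opening: 0.0196
```

Call:
jog_arm(deltas=[0,0,-0.02,0,0,0,0,0,-0.03,0,0,0,0,0,-0.04,0,0,0,0,0,-0.04,0,0,0,0,0,-0.04,0,0,0])

```text
time: 6.68
tool_pos: [0.543, -0.1592, 0.1297]
tool_rot: [3.141, -0.0, -2.704]
contact_force: [-0.0, -0.3, -2.7]
opening: 0.0196
```

Call:
jog_arm(deltas=[0,0,-0.02,0,0,0,0,0,-0.03,0,0,0,0,0,-0.04,0,0,0,0,0,-0.04,0,0,0,0,0,-0.04,0,0,0])

```text
time: 7.1
tool_pos: [0.543, -0.1592, 0.1257]
tool_rot: [3.141, -0.0, -2.704]
contact_force: [0.5, -0.4, -2.7]
opening: 0.0198
```

Call:
jog_arm(deltas=[0,0,-0.01,0,0,0,0,0,-0.02,0,0,0,0,0,-0.03,0,0,0,0,0,-0.03,0,0,0,0,0,-0.03,0,0,0])

```text
time: 7.52
tool_pos: [0.543, -0.1592, 0.1226]
tool_rot: [3.141, -0.0, -2.704]
contact_force: [0.2, 0.0, -2.5]
opening: 0.0195
```

Call:
jog_arm(deltas=[0,0,-0.01,0,0,0,0,0,-0.02,0,0,0,0,0,-0.03,0,0,0,0,0,-0.03,0,0,0,0,0,-0.03,0,0,0])

```text
time: 7.93
tool_pos: [0.543, -0.1592, 0.1196]
tool_rot: [3.141, -0.0, -2.704]
contact_force: [-0.1, 0.7, -2.7]
opening: 0.0197
```

Call:
jog_arm(deltas=[0,0,-0.01,0,0,0,0,0,-0.02,0,0,0,0,0,-0.03,0,0,0,0,0,-0.03,0,0,0,0,0,-0.03,0,0,0])

```text
time: 8.35
tool_pos: [0.543, -0.1592, 0.1166]
tool_rot: [3.141, -0.0, -2.704]
contact_force: [0.1, -0.9, -2.9]
opening: 0.0194
```

Call:
jog_arm(deltas=[0,0,-0.01,0,0,0,0,0,-0.02,0,0,0,0,0,-0.03,0,0,0,0,0,-0.03,0,0,0,0,0,-0.03,0,0,0])

```text
time: 8.77
tool_pos: [0.543, -0.1592, 0.1136]
tool_rot: [3.141, -0.0, -2.704]
contact_force: [-0.6, 0.1, -3.0]
opening: 0.0193
```

Call:
jog_arm(deltas=[0,0,-0.01,0,0,0,0,0,-0.02,0,0,0,0,0,-0.03,0,0,0,0,0,-0.03,0,0,0,0,0,-0.03,0,0,0])

```text
time: 9.18
tool_pos: [0.543, -0.1592, 0.1106]
tool_rot: [3.141, -0.0, -2.704]
contact_force: [0.8, -0.1, -2.4]
opening: 0.0195
```

Call:
jog_arm(deltas=[0,0,-0.01,0,0,0,0,0,-0.02,0,0,0,0,0,-0.03,0,0,0,0,0,-0.03,0,0,0,0,0,-0.03,0,0,0])

```text
time: 9.6
tool_pos: [0.543, -0.1592, 0.1076]
tool_rot: [3.141, -0.0, -2.704]
contact_force: [-0.2, -0.1, -2.3]
opening: 0.0195
```

Call:
jog_arm(deltas=[0,0,-0.01,0,0,0,0,0,-0.02,0,0,0,0,0,-0.02,0,0,0,0,0,-0.02,0,0,0])

```text
time: 9.93
tool_pos: [0.5431, -0.1592, 0.1061]
tool_rot: [-3.141, 0.0, -2.704]
contact_force: [-0.3, 0.3, 1.3]
opening: 0.0195
```

Call:
jog_arm(deltas=[0,0,-0.01,0,0,0,0,0,-0.02,0,0,0,0,0,-0.02,0,0,0,0,0,-0.02,0,0,0])

```text
time: 10.27
tool_pos: [0.5432, -0.1593, 0.1039]
tool_rot: [-3.141, 0.0, -2.704]
contact_force: [-0.9, 0.9, 3.5]
opening: 0.0196
```

The spring began at TCP z of about 0.107 with a slope near 1 N/mm, so full depth should be near z = 0.0945, reading about +13 N.

Call:
jog_arm(deltas=[0,0,-0.01,0,0,0,0,0,-0.02,0,0,0,0,0,-0.03,0,0,0,0,0,-0.04,0,0,0,0,0,-0.04,0,0,0])

```text
time: 10.68
tool_pos: [0.5432, -0.1593, 0.1001]
tool_rot: [-3.141, 0.0, -2.704]
contact_force: [-2.0, 0.7, 7.1]
opening: 0.0196
```

Call:
jog_arm(deltas=[0,0,-0.01,0,0,0,0,0,-0.02,0,0,0,0,0,-0.03,0,0,0,0,0,-0.03,0,0,0,0,0,-0.03,0,0,0])

```text
time: 11.1
tool_pos: [0.5432, -0.1592, 0.0976]
tool_rot: [-3.141, 0.001, -2.704]
contact_force: [-2.7, 1.9, 10.6]
opening: 0.0194
```

Call:
jog_arm(deltas=[0,0,-0.01,0,0,0,0,0,-0.01,0,0,0,0,0,-0.01,0,0,0])

```text
time: 11.35
tool_pos: [0.5432, -0.1592, 0.0967]
tool_rot: [-3.141, 0.001, -2.704]
contact_force: [-2.2, 1.6, 10.8]
opening: 0.0198
```

Call:
jog_arm(deltas=[0,0,-0.005,0,0,0,0,0,-0.01,0,0,0,0,0,-0.01,0,0,0,0,0,-0.01,0,0,0])

```text
time: 11.68
tool_pos: [0.5433, -0.1592, 0.0958]
tool_rot: [-3.141, 0.001, -2.704]
contact_force: [-2.7, 2.3, 12.5]
opening: 0.0198
```

Call:
jog_arm(deltas=[0,0,-0.005,0,0,0,0,0,-0.005,0,0,0,0,0,-0.005,0,0,0])

```text
time: 11.93
tool_pos: [0.5433, -0.1592, 0.0954]
tool_rot: [-3.141, 0.001, -2.704]
contact_force: [-3.5, 1.9, 12.1]
opening: 0.0193
```

Depth is about 20 mm by force (14.9 N on the spring), so the lugs are under the ring. I'll twist clockwise.

Call:
jog_arm(deltas=[0,0,0,0,0,-0.05,0,0,0,0,0,-0.11,0,0,0,0,0,-0.17,0,0,0,0,0,-0.22,0,0,0,0,0,-0.22])

```text
time: 12.35
tool_pos: [0.5442, -0.1599, 0.0958]
tool_rot: [-3.14, 0.003, -3.054]
contact_force: [-1.3, -0.2, 11.9]
opening: 0.0197
```

Call:
jog_arm(deltas=[0,0,0,0,0,-0.06,0,0,0,0,0,-0.12,0,0,0,0,0,-0.18,0,0,0,0,0,-0.24,0,0,0,0,0,-0.26])

```text
time: 12.77
tool_pos: [0.5444, -0.1602, 0.0959]
tool_rot: [-3.141, 0.005, 2.821]
contact_force: [-0.4, -1.1, 11.6]
opening: 0.0199
```

```bash
python3 -c "
from h import *
o=robot.observe();print(o['contact_force'],o['torque'],o['tool_pos'],o['tool_rot'])"
```

```text
[-0.38816762 -1.14743742 11.63675482] [-0.14176324  0.18704796  0.05447569] [ 0.54443646 -0.16015192  0.09591774] [-3.14073001  0.00456827  2.82056051]
```

Call:
jog_arm(deltas=[0,0,0,0,0,-0.06,0,0,0,0,0,-0.12,0,0,0,0,0,-0.18,0,0,0,0,0,-0.24,0,0,0,0,0,-0.26])

```text
time: 13.18
tool_pos: [0.5445, -0.1602, 0.0959]
tool_rot: [3.141, 0.005, 2.412]
contact_force: [-0.6, -0.7, 12.5]
opening: 0.02
```

Call:
jog_arm(deltas=[0,0,0,0,0,-0.06,0,0,0,0,0,-0.12,0,0,0,0,0,-0.18,0,0,0,0,0,-0.23,0,0,0,0,0,-0.23])

```text
time: 13.6
tool_pos: [0.5444, -0.1602, 0.0959]
tool_rot: [3.139, 0.004, 2.051]
contact_force: [-1.1, -1.4, 11.4]
opening: 0.0195
```

Call:
jog_arm(deltas=[0,0,0,0,0,0,0,0,0,0,0,0])

```text
time: 13.77
tool_pos: [0.5444, -0.1602, 0.0959]
tool_rot: [3.139, 0.004, 2.055]
contact_force: [0.1, -0.9, 11.5]
opening: 0.0195
```

```bash
python3 f.py w5
```

```text
13.8167 [ 0.5444 -0.1602  0.0959] [3.139  0.004  2.0554] [-0.3  -0.33 11.96] [-0.42  0.56  1.59 -0.    0.98 -0.91]
blue [306 202  12  12 116] [312. 208.] [ 0.5241 -0.1261  0.08  ]
blue [ 257  230  122   81 5685] [317. 267.] [ 0.5391 -0.1494  0.08  ]
blue [293 343  48  23 890] [317. 354.] [ 0.5614 -0.192   0.08  ]
```

View pics/w5.png

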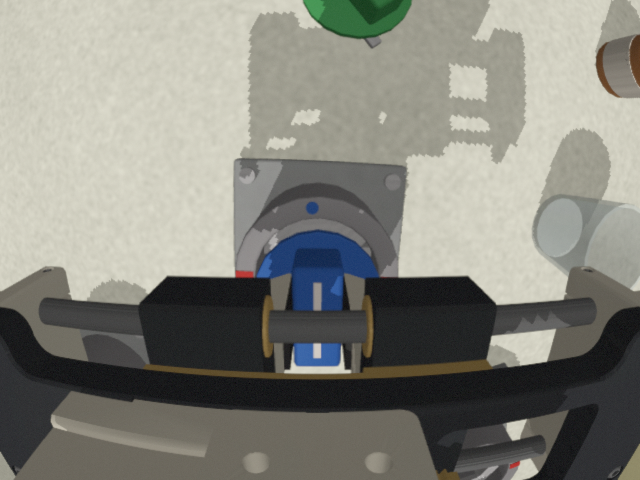

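The bar points at the blue dot (312,208), after turning 87.3°. Before letting go I'll ease up about 4.5 mm so the spring seats it in the pocket under control.

Call:
jog_arm(deltas=[0,0,0.01,0,0,0,0,0,0.02,0,0,0,0,0,0.03,0,0,0,0,0,0.04,0,0,0,0,0,0.045,0,0,0])

```text
time: 14.23
tool_pos: [0.5444, -0.1602, 0.1]
tool_rot: [3.139, 0.004, 2.055]
contact_force: [0.9, -0.8, 8.3]
opening: 0.02
```

Call:
jog_arm(deltas=[0,0,0,0,0,0,0,0,0,0,0,0])

```text
time: 14.4
tool_pos: [0.5444, -0.1602, 0.0999]
tool_rot: [3.139, 0.004, 2.055]
contact_force: [0.3, -1.3, 8.0]
opening: 0.02
```

Call:
jog_arm(deltas=[0,0,0,0,0,0,0,0,0,0,0,0,0,0,0,0,0,0,0,0,0,0,0,0,0,0,0,0,0,0], claw=1)

```text
time: 14.82
tool_pos: [0.5428, -0.1591, 0.0983]
tool_rot: [-3.141, -0.001, 2.056]
contact_force: [0.1, -0.6, 0.3]
opening: 0.0483
```

Call:
jog_arm(deltas=[0,0,0,0,0,0,0,0,0,0,0,0,0,0,0,0,0,0,0,0,0,0,0,0,0,0,0,0,0,0])

```text
time: 15.23
tool_pos: [0.543, -0.1592, 0.0987]
tool_rot: [3.142, 0.0, 2.056]
contact_force: [0.5, -0.2, -0.4]
opening: 0.0815
```

Call:
jog_arm(deltas=[0,0,0,0,0,0,0,0,0,0,0,0,0,0,0,0,0,0,0,0,0,0,0,0,0,0,0,0,0,0])

```text
time: 15.65
tool_pos: [0.543, -0.1592, 0.0988]
tool_rot: [3.141, 0.0, 2.056]
contact_force: [-0.6, -0.3, -0.6]
opening: 0.0917
```

Call:
jog_arm(deltas=[0,0,0.2,0,0,0,0,0,0.5,0,0,0,0,0,0.8,0,0,0,0,0,1,0,0,0,0,0,1,0,0,0])

```text
time: 16.07
tool_pos: [0.5451, -0.1601, 0.2037]
tool_rot: [3.136, 0.007, 2.056]
contact_force: [0.2, -0.3, 0.3]
opening: 0.092
```

Call:
jog_arm(deltas=[0.2,-0.35,0,0,0,0,0.37,-0.7,0,0,0,0,0.37,-0.7,0,0,0,0,0.37,-0.7,0,0,0,0,0.37,-0.7,0,0,0,0])

```text
time: 16.48
tool_pos: [0.5794, -0.2289, 0.1976]
tool_rot: [-3.141, -0.002, 2.055]
contact_force: [-0.8, -0.2, 0.8]
opening: 0.0915
```

```bash
python3 f.py w6; python3 -c "
from h import *
grab('side','side6')"
```

```text
16.5333 [ 0.5794 -0.2285  0.198 ] [-3.1409e+00 -1.6000e-03  2.0557e+00] [0.27 0.14 0.26] [-0.5   0.55  1.29  0.    1.3  -0.98]
blue [312  76   8   8  44] [315.  80.] [ 0.5256 -0.1294  0.08  ]
blue [ 277   89   85   93 5391] [319. 131.] [ 0.5454 -0.161   0.08  ]
blue [103 233   6   6  28] [105. 236.] [ 0.4242 -0.3098  0.08  ]
```

View pics/w6.png

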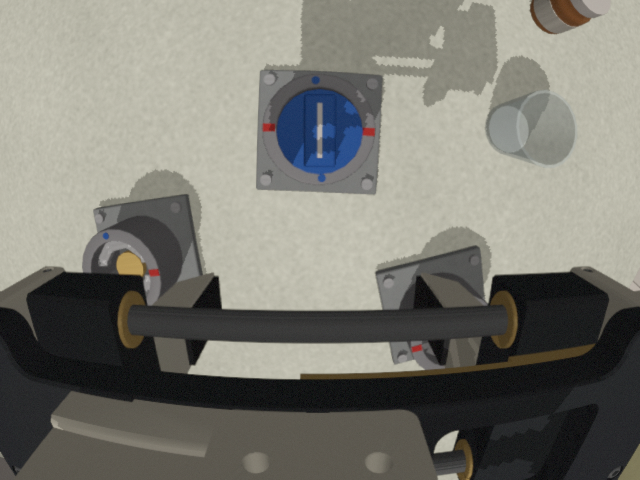

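View pics/side6.png

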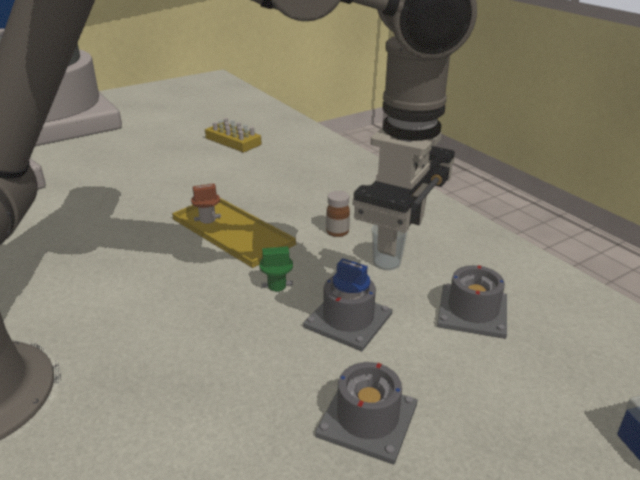

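The cartridge sits upright in the port and in line with the blue dots, with the spent cartridge, jar and beaker unmoved. I'll check the angle numerically and hand in.

```bash
sed -i 's/0\.084,True/0.114,True/' g.py; python3 g.py w6 312 328 96 164; python3 -c "
from h import *
import pickle
p=pickle.load(open('w6.pkl','rb'))
a,b=[onz(p,*q,.07,True)[:2] for q in [(268.5,128),(369,132)]];print((a+b)/2,np.degrees(np.arctan2(*(b-a)[::-1]))%180)
o=robot.observe();print(o['time'],o['contact_force'],robot.hand_in())"
```

```text
line n 317 centre [ 0.54525089 -0.16066451] len 0.03413841834304471 angle 117.36117935064512
disc (0.5447002649307251, -0.15884345769882202) 0.026780158281326294
[ 0.54434113 -0.1594949 ] 25.48072280459352
the job is handed in; nothing more can be done
16.5833 [0.40128635 0.20216679 0.6251802 ] None
```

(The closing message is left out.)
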